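# Clamp the jam jar and unscrew its tight cap

## Robot

A 6-joint arm with a two-finger parallel gripper is mounted at the origin on a cart in front of the work surface, level with it; the furniture and walls round the work are solid. World frame = base frame: x ahead of the robot, y to its left, z up, the work surface at z = 0. Lengths are in m, angles in degrees, forces in N, time in s.
With the tool pointing down it reaches from about 0.4 to 0.825 m from the base axis. Payload 7 kg.
Tool frame: the origin (TCP) lies at the very end of the fingers, on their centre line; the grasp point (between the pads) lies 19 mm behind it; z points along the fingers, y is the direction in which the jaws open and shut (so a half turn about z gives the same grasp; the last joint's range is limited). The gripper opens to 88 mm and grips with 3 to 60 N. Pads are 19 mm wide; open, the fingers measure 130 mm over their backs; the gripper's body (78 mm by 193 mm) begins 47 mm behind the grasp point.
Start: joints at [-57.462, 20.546, 0.682, 0, -70.136, -16.507], TCP at [0.186, -0.649, 0.227] pointing down, gripper open.
Joint ranges: [-176.03, 176.03], [-82.01, 121.73], [-58.28, 71.71], [-173.87, 95.51], [-174.79, -0.11], [-173.66, 173.66]. Speed limits (degrees/s): [136.94, 136.94, 172.46, 180, 180, 180].

## Interface

Orientations are given as [roll, pitch, yaw] about the fixed x, y, z axes, in that order (R = Rz(yaw) Ry(pitch) Rx(roll)).
In Python, from plant import telemetry, optics, ctrl gives the robot as it stands.
- The arm moves only by the tool servo_tool, never from a script. Its argument "rows" is a list of rows, each a list of 3 entries, a list of its own where there are three numbers: the shift along the tool's x, y, z in m, then the turn, a rotation vector about the tool's x, y, z in units of 6 degrees (1.0 is 6 degrees), then the closure, from 0 (fully open) to 1 (shut). A call has 1 to 20 rows; each row shifts and turns the commanded pose from where the row before left it, along the tool's axes as they then stand; what a row does not reach is not made up. A row lasts 1/12 s, in which the tool goes at most 41.7 mm and 7.16 degrees, less where a joint would pass 70% of its speed; a pose out of reach is approached as far as the arm can. A call is refused whole if a number of a shift passes 0.0417 or a number of a turn 1, either way. A call with a gripper value outside its range is refused whole. The fingers move at their own pace and stop on an object; the grip force is fixed at half the most. Time passes only in rows, so rows that do not move let the fingers close. It gives the time, the measured TCP pose, the force and the opening at its end, in the units of the state.
- telemetry.get_obs(): the state, without advancing time (a new reading comes with each control period).
- optics.snapshot(name): name is "scene" or "top" or "wrist"; returns the picture (480x640x3 uint8, red, green, blue); there is no depth.
- optics.camera_info(name): a dict with "mtx" (3x3 intrinsics, pixels), "rvec" (rotation vector, rad) and "tvec" (3), from world to camera coordinates, as OpenCV has them. Camera axes: x right, y down, z forward; pixel columns grow to the right and rows downward; lengths in m; the calibration is good to about 2 mm. A picture is of the moment at which its call begins: read the wrist's pose just before it. camera_info takes no time and is no camera call; for the wrist camera it gives the pose at the moment of the call.
- ctrl.close_job(): hands the job in, once; it reports no verdict.
The state is a dict: "clock": time; "joint_pos": joint angles; "qvel": joint speeds; "tau": joint torques, N m; "tool_pos": TCP position; "orientation": TCP orientation; "force": force on the tool from outside, world axes, zero at the start; "moment": the same for the moment, N m; "opening": finger opening in m.
Only numpy, scipy, OpenCV 4.12 (cv2) and the standard library are available. Lean on these libraries where they do the work, as an engineer would, in place of code of your own. Each camera call takes 0.05 s, during which the arm holds its last target.

## Task

Push the red-winged knob of the jar clamp down and, keeping it down, turn it clockwise all the way, so that the clamp grips the jam jar and keeps it from turning. Then unscrew the jar's tight brass cap anticlockwise until its thread lets go, lift it straight up just clear of the jar, and finish while still holding it there, level, one to four centimetres over the mouth. The jar stays standing in the closed clamp without turning, and the things around stay where they are.

Things in the scene. Friction and masses are not known exactly. Their poses are not given: they have to be found in the camera images.
- clamp: jar clamp, fixed: pale wooden plate 90 x 240 x 12 mm, origin at the centre of its underside, z up, y along the 240 mm. At y = +50 mm the jar stands before a V-block; a sliding jaw faces it (both 56 mm above the worktop); at y = -75 mm the knob on a grey housing (radius 27 mm, top 38 mm above the worktop).
- knob_grip (a point): centre of the knob's red wing, where to pinch it: a bar 44 mm long (this frame's x), 14 mm thick, 54 to 82 mm above the worktop; this point is 71 mm up, on the knob's vertical axis. Black disc of radius 20 mm right under the wing. Sprung: down to its stop at 8.5 mm takes about 8 N; only 7 mm or more down can it start to turn; turned, a catch keeps it about 6 mm down.
- clamp_knob (a joint): turn of the clamp knob in rad, clockwise seen from above: 0 to 0.1 at the start (open), 1.45 at its stop (clamped). Takes up to about 0.35 N m and stays where it is left. It drives the jaw about 8 mm, which presses the jar into the V-block with 12 to 20 N; the jar shifts by up to 3 mm.
- jar: jam jar of clear glass with red filling, a cream label and a brass screw cap: radius 34 mm up to 50 mm high, then a shoulder and a neck of radius 20 mm up to the mouth at 82 mm. Origin at the centre of its underside, z up. Standing loose on the clamp's plate (12 mm above the worktop), total mass about 0.45 kg.
- jar_mouth (a point): centre of the jar's mouth, the top of its neck, 82 mm above the jar's underside. A sprung rubber seal stands up to 4 mm above it.
- cap_center (a point): centre (half-way up) of the ribbed brass cap: diameter 56, height 26 mm, 40 g, z up; screwed on, 80 mm above the jar's underside (92 above the worktop). Tight: 0.2 to 0.6 N m. Its two lugs come free after 0.7 to 0.9 rad anticlockwise from above, the cap rising 2 mm, and stay free to 2 rad (stop); 1.2 rad always frees it. Clear of the jar with this point 101 mm above the jar's underside.
- egg_timer: egg timer, red dome on a white base, 61 x 61 x 56 mm, origin at its underside; a bystander
- lemon: yellow lemon, 71 x 53 x 51 mm; a bystander
- salt_shaker: clear salt shaker with a grey top, 44 x 44 x 90 mm, origin at its underside; a bystander
- cap: the brass cap itself, origin at the centre of its lower rim, 13 mm below cap_center
- clamp_push (a joint): how far the clamp knob is down, in m: 0 up (start), 0.0085 at its lower stop; about 0.006 when caught and let go
Things that resemble listed ones, but are neither listed nor needed, are in the scene too. Leave any green look-alike of the jar alone. There is more than one size of the cap; the job needs the smaller.

How it is judged (in metres and radians):
On the way, in this order (a step that is already met when the one before it is completed fails the run):
1. the clamp knob is pushed down before it is turned (value of joint clamp_push above 0.0055 m and value of joint clamp_knob below 0.3 rad), for 0.05 s.
2. the clamp knob is pushed down and turned home while the cap is still on (value of joint clamp_knob above 1.25 rad and z of cap_center in the frame of jar below 0.086 m and value of joint clamp_push above 0.004 m), for 0.2 s.
3. the cap is unscrewed and lifted off the jar (z of cap_center in the frame of jar above 0.096 m and value of joint clamp_knob above 1.2 rad and angle between the x axis of cap and the x axis of jar, either way round above 0.5 rad), for 0.2 s.
At the end, for the whole second after the job is handed in: knob down over 4 mm and beyond 1.2 rad; the fingers alone hold the cap at rest, level within 0.25 rad, within 25 mm of the jar's axis, its centre 100 to 146 mm above the jar's underside, touching neither jar nor clamp; the jar stands upright on the clamp's plate (value of joint clamp_knob above 1.2 rad and z of cap_center in the frame of jar between 0.1 and 0.146 m and horizontal distance between cap_center and jar_mouth below 0.025 m and angle between cap_center's own z axis and vertical below 0.25 rad and contact force between cap and jar below 0.2 N and z of jar in the frame of clamp below 0.017 m and angle between jar's own z axis and vertical below 0.1 rad and contact force between the fingers and cap above 1 N and linear speed of cap below 0.02 m/s and contact force between cap and clamp below 0.2 N and value of joint clamp_push above 0.004 m); the arm keeps its last pose, push and grip.
It fails at once if the jar turns in the clamp by more than about 0.3 rad (angle between the x axis of jar and the x axis of clamp, either way round above 0.4 rad).
It fails at once if the jar is tipped (angle between jar's own z axis and vertical above 0.2 rad).
It fails at once if the egg timer is disturbed (distance of egg_timer from where it was at the start of the episode above 0.03 m).
It fails at once if the lemon is disturbed (distance of lemon from where it was at the start of the episode above 0.03 m).
It fails at once if the salt shaker is disturbed (distance of salt_shaker from where it was at the start of the episode above 0.03 m).
It also fails if it takes over 48 s, if anything falls off the work surface, if the arm or the gripper's body presses on something with over 40 N, if the wrist force passes 120 N, or if a joint passes its speed limit or range.

## Working session

There is one attempt and no reset: what is moved stays moved. The work goes in short steps, Python scripts to look and compute and a tool call to move; the robot and the scene stay as the last step left them, time stands still between calls to the robot, and variables do not carry over. Pictures are saved under pics/ and viewed, and the job is handed in when it is done.

Besides the shell and the picture viewer there is one more tool, called after "Emit:" as a command line: name --argument value ..., lists and objects as JSON in quotes. servo_tool: Moves the arm, as the interface text tells. Its arguments: {"type":"object","properties":{"rows":{"type":"array"}},"required":["rows"]}

```bash
ls; mkdir -p pics; python3 - <<'E'
from plant import telemetry, optics, ctrl
import cv2
print(telemetry.get_obs())
for n in("scene","top"):
    cv2.imwrite(f"pics/{n}0.png",optics.snapshot(n)[:,:,::-1])
    print(optics.camera_info(n))
E
```

```text
pics
{'clock': 0.0, 'joint_pos': array([-5.74639873e+01,  2.05910588e+01,  6.35054504e-01, -2.17394626e-02,
       -7.01364192e+01, -1.65046280e+01]), 'qvel': array([ 0.00057945, -0.03869862,  0.07849146, -0.0433958 , -0.02634734,
       -0.03537839]), 'tau': array([-6.23352043e-04, -5.82719493e+01,  2.93066007e+01,  6.99758694e+00,
        6.94809831e-03, -1.70301364e-04]), 'tool_pos': array([ 0.18623507, -0.64829309,  0.22563158]), 'orientation': array([ 1.79905578e+02, -6.66506032e-03, -1.63976013e+02]), 'force': array([ 0.12910981, -0.37011674, -0.1825379 ]), 'moment': array([-0.03883447, -0.01418694,  0.01011208]), 'opening': 0.08762555527367763}
{'mtx': array([[480.02793007,   0.        , 316.97206585],
       [  0.        , 480.02793007, 238.74006897],
       [  0.        ,   0.        ,   1.        ]]), 'rvec': array([ 1.17018955, -1.91140722,  1.22875745]), 'tvec': array([0.50496721, 0.25085209, 0.58984295])}
{'mtx': array([[452.57789182,   0.        , 318.6392884 ],
       [  0.        , 452.57789182, 241.1410398 ],
       [  0.        ,   0.        ,   1.        ]]), 'rvec': array([ 2.15532422, -2.17075178,  0.16184393]), 'tvec': array([0.25316704, 0.56250092, 0.87585743])}
```

View pics/scene0.png

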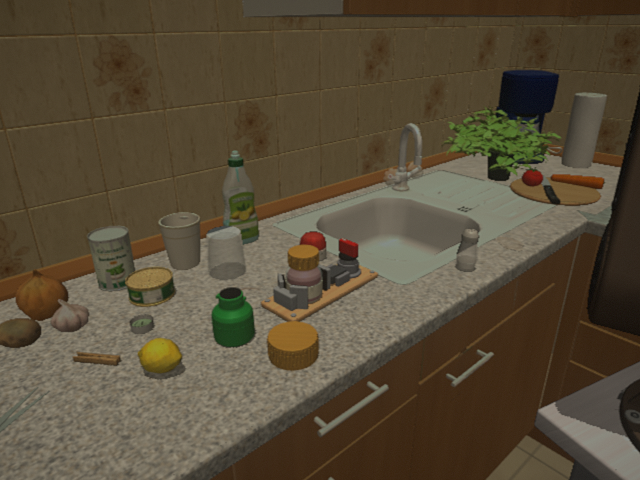

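View pics/top0.png

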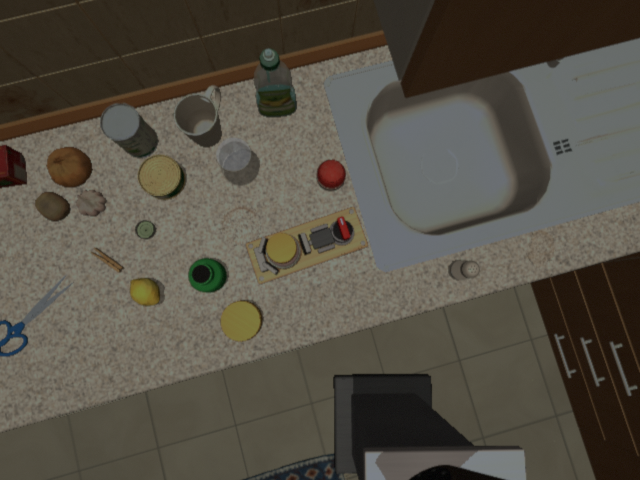

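Candidates for the cap: the small brass cap on the jar in the clamp (top 283,249; scene 303,258), or the larger loose cap (top 241,321; scene 293,345). For the jar: the clear jar in the clamp, or the green look-alike (top 207,275). For the knob: the red wing (top 342,229), or the red egg timer dome (top 331,175). I choose the cap on the clamped jar and the red wing on the clamp, and will check them in a close crop.

```bash
cat > h.py <<'E'
import numpy as np, cv2
from scipy.spatial.transform import Rotation as R
def ray(info,px):
    Rm=cv2.Rodrigues(np.array(info["rvec"]))[0]; t=np.array(info["tvec"]).ravel()
    c=-Rm.T@t; d=Rm.T@np.linalg.inv(info["mtx"])@np.array([px[0],px[1],1.]); return c,d
def onz(info,px,z):
    c,d=ray(info,px); return c+d*(z-c[2])/d[2]
def proj(info,p):
    return cv2.projectPoints(np.array(p,float).reshape(-1,1,3),info["rvec"],info["tvec"],info["mtx"],None)[0].reshape(-1,2)
E
python3 - <<'E'
import cv2
a=cv2.imread("pics/top0.png")[195:295,235:385]; cv2.imwrite("pics/topc.png",cv2.resize(a,None,fx=5,fy=5,interpolation=cv2.INTER_CUBIC))
a=cv2.imread("pics/scene0.png")[225:325,255:385]; cv2.imwrite("pics/scenec.png",cv2.resize(a,None,fx=6,fy=6,interpolation=cv2.INTER_CUBIC))
E
```

```text
(no output)
```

View pics/topc.png

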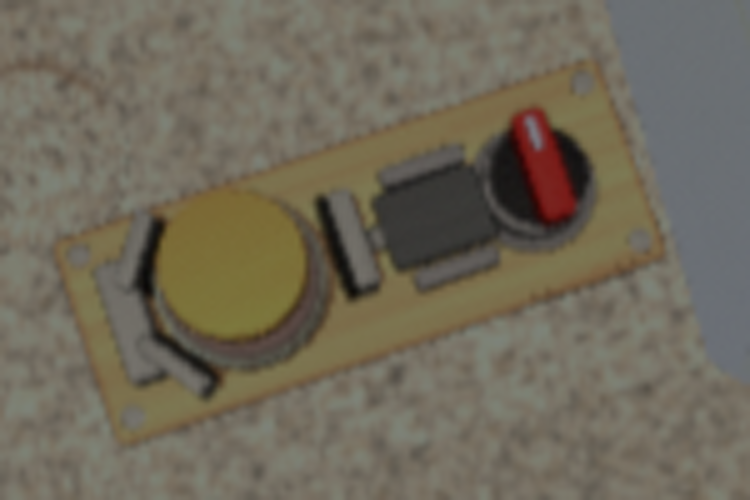

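View pics/scenec.png

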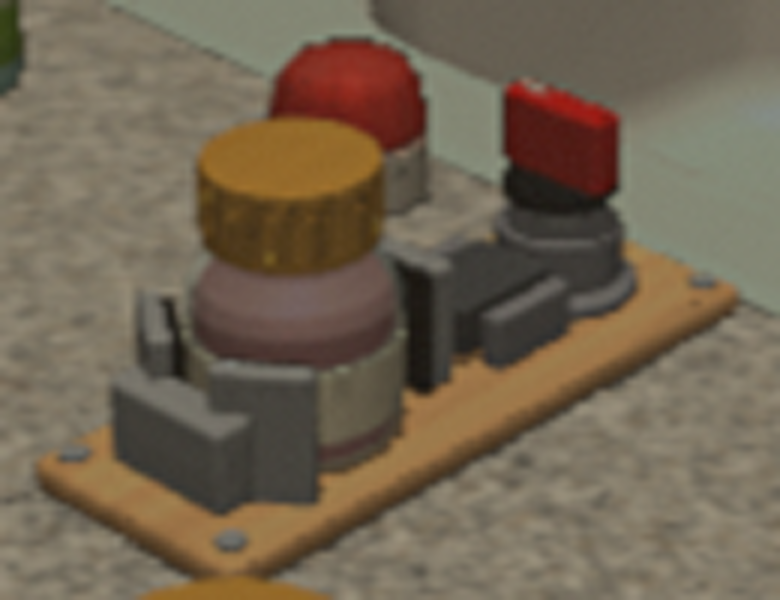

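```bash
python3 - <<'E'
from plant import optics
from h import *
t=optics.camera_info("top"); s=optics.camera_info("scene")
f=lambda u,v:(235+(u-2)/5,195+(v-2)/5)
c=[onz(t,f(*p),.012) for p in [(57,243),(595,60),(662,258),(122,443)]]
for x in c: print(x.round(4))
m=sum(c)/4; d=(c[0]+c[3]-c[1]-c[2])/2; print("ctr",m.round(4),"len",np.linalg.norm(d),"yaw of +y",np.degrees(np.arctan2(d[1],d[0])))
ey=d/np.linalg.norm(d)
print("knob pred",(m-.075*ey).round(4),"jar pred",(m+.05*ey).round(4))
print("cap top",onz(t,f(233,265),.105).round(4), "scene",onz(s,(255+291/6,225+168/6),.105).round(4))
a,b=onz(t,f(529,110),.082),onz(t,f(560,218),.082); print("wing",a.round(4),b.round(4),((a+b)/2).round(4),np.degrees(np.arctan2(*(a-b)[[1,0]])))
print(t and (-cv2.Rodrigues(t["rvec"])[0].T@t["tvec"]))
for u in [(331,175),(465,270)]: print(onz(t,u,.05).round(3))
E
```

```text
[0.5638 0.3979 0.012 ]
[0.6394 0.1752 0.012 ]
[0.5561 0.1491 0.012 ]
[0.4818 0.3706 0.012 ]
ctr [0.5603 0.2732 0.012 ] len 0.2343993192862723 yaw of +y 108.6463870040007
knob pred [0.5843 0.2021 0.012 ] jar pred [0.5443 0.3206 0.012 ]
cap top [0.5434 0.3198 0.105 ] scene [0.5306 0.324  0.105 ]
wing [0.6053 0.2079 0.082 ] [0.5634 0.1967 0.082 ] [0.5844 0.2023 0.082 ] 14.999423398885355
[0.44628473 0.26710624 0.93654219]
[0.697 0.223 0.05 ]
[ 0.503 -0.039  0.05 ]
```

The crops confirm it: the brass cap sits on the clear jar before the V-block, with the red wing on its grey housing at the clamp's other end. I'm moving over the knob.

Emit:
servo_tool --rows '[[[-0.0257,0.0295,0],[0,0,0],0],[[-0.0257,0.0295,0],[0,0,0],0],[[-0.0257,0.0295,0],[0,0,0],0],[[-0.0257,0.0295,0],[0,0,0],0],[[-0.0257,0.0295,0],[0,0,0],0],[[-0.0257,0.0295,0],[0,0,0],0],[[-0.0257,0.0295,0],[0,0,0],0],[[-0.0257,0.0295,0],[0,0,0],0],[[-0.0257,0.0295,0],[0,0,0],0],[[-0.0257,0.0295,0],[0,0,0],0],[[-0.0257,0.0295,0],[0,0,0],0],[[-0.0257,0.0295,0],[0,0,0],0],[[-0.0257,0.0295,0],[0,0,0],0],[[-0.0257,0.0295,0],[0,0,0],0],[[-0.0257,0.0295,0],[0,0,0],0],[[-0.0257,0.0295,0],[0,0,0],0],[[-0.0257,0.0295,0],[0,0,0],0],[[-0.0257,0.0295,0],[0,0,0],0],[[-0.0257,0.0295,0],[0,0,0],0],[[-0.0257,0.0295,0],[0,0,0],0]]'

```text
clock: 1.77
tool_pos: [0.5176, 0.0623, 0.2265]
orientation: [180.0, 0.0, -163.9]
force: [0.3, -0.4, -0.2]
opening: 0.0875
```

Emit:
servo_tool --rows '[[[0,0,0],[0,0,-1],0],[[0,0,0],[0,0,-1],0],[[0,0,0],[0,0,-1],0],[[0,0,0],[0,0,-1],0],[[0,0,0],[0,0,-1],0],[[0,0,0],[0,0,-1],0],[[0,0,0],[0,0,-1],0],[[0,0,0],[0,0,-1],0],[[0,0,0],[0,0,-1],0],[[0,0,0],[0,0,-1],0],[[0,0,0],[0,0,-1],0],[[0,0,0],[0,0,-1],0],[[0,0,0],[0,0,-1],0],[[0,0,0],[0,0,-1],0],[[0,0,0],[0,0,-1],0],[[0,0,0],[0,0,-1],0],[[0,0,0],[0,0,-1],0],[[0,0,0],[0,0,-1],0],[[0,0,0],[0,0,-1],0],[[0,0,0],[0,0,-1],0]]'

```text
clock: 3.43
tool_pos: [0.5172, 0.0602, 0.2263]
orientation: [180.0, 0.0, -43.7]
force: [0.4, -0.2, 0.1]
opening: 0.0878
```

Emit:
servo_tool --rows '[[[0,0,0],[0,0,-1],0.2],[[0,0,0],[0,0,-1],0.3],[[0,0,0],[0,0,-1],0.4],[[0,0,0],[0,0,-1],0.4],[[0,0,0],[0,0,-1],0.4],[[0,0,0],[0,0,-1],0.4],[[0,0,0],[0,0,-1],0.4],[[0,0,0],[0,0,-1],0.4],[[0,0,0],[0,0,-1],0.4],[[0,0,0],[0,0,-1],0.4],[[0,0,0],[0,0,0],0.4]]'

```text
clock: 4.35
tool_pos: [0.5172, 0.0602, 0.2262]
orientation: [-180.0, 0.0, 16.3]
force: [-0.3, 1.1, 0.1]
opening: 0.0528
```

Emit:
servo_tool --rows '[[[0.0208,-0.0235,0],[0,0,0],0.4],[[0.0208,-0.0235,0],[0,0,0],0.4],[[0.0208,-0.0235,0],[0,0,0],0.4],[[0.0208,-0.0235,0],[0,0,0],0.4],[[0.0208,-0.0235,0],[0,0,0],0.4],[[0,0,0.02],[0,0,0],0.4],[[0,0,0.02],[0,0,0],0.4],[[0,0,0],[0,0,0],0.4]]'

```text
clock: 5.02
tool_pos: [0.5827, 0.2015, 0.1819]
orientation: [179.9, 0.4, 15.8]
force: [-0.5, 0.3, -0.8]
opening: 0.0527
```

```bash
python3 - <<'E'
from plant import telemetry, optics
import cv2,pickle
o=telemetry.get_obs(); print(o["tool_pos"],o["orientation"])
i=optics.camera_info("wrist"); pickle.dump(i,open("w1.pkl","wb"))
cv2.imwrite("pics/w1.png",optics.snapshot("wrist")[:,:,::-1])
E
```

```text
[0.5826702  0.20145124 0.18185192] [179.93176922   0.41660075  15.83333829]
```

View pics/w1.png

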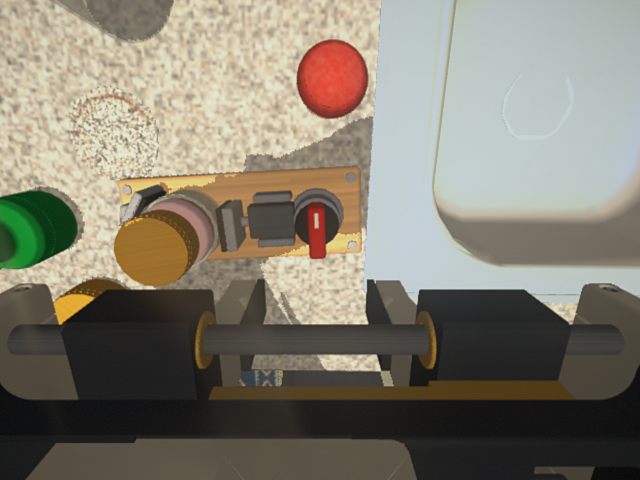

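```bash
python3 - <<'E'
import cv2
a=cv2.imread("pics/w1.png")[160:290,100:380]; cv2.imwrite("pics/w1c.png",cv2.resize(a,None,fx=2.8,fy=2.8,interpolation=cv2.INTER_CUBIC))
a=cv2.imread("pics/w1.png")[180:270,270:370]; cv2.imwrite("pics/w1d.png",cv2.resize(a,None,fx=6,fy=6,interpolation=cv2.INTER_CUBIC))
E
```

```text
(no output)
```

View pics/w1d.png

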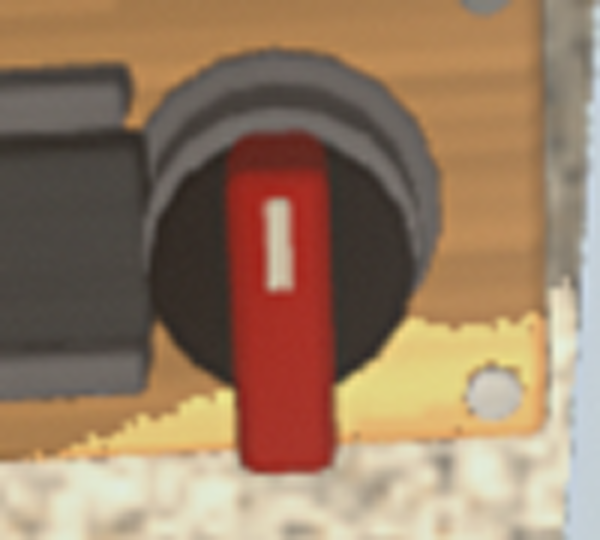

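```bash
python3 - <<'E'
from h import *
import pickle
i=pickle.load(open("w1.pkl","rb")); f=lambda u,v:(270+(u-2.5)/6,180+(v-2.5)/6)
P=[onz(i,f(*p),.082) for p in [(226,172),(329,172),(334,470),(240,470)]]
m=sum(P)/4; d=(P[0]+P[1]-P[2]-P[3])/2; print(m,np.linalg.norm(d),np.degrees(np.arctan2(d[1],d[0])))
dl=m[:2]-[.58267,.20145]; y=np.radians(15.83); x=np.array([np.cos(y),np.sin(y)]); print("tool dx,dy",dl@x,dl@[x[1],-x[0]])
E
```

```text
[0.58789484 0.19991596 0.082     ] 0.04176770904061526 17.588755516737418
tool dx,dy 0.004608231062725324 0.002901114798938512
```

Emit:
servo_tool --rows '[[[0.002,0.001,0.02],[0,0,-0.2],0.4],[[0.002,0.001,0.02],[0,0,0],0.4],[[0,0,0.02],[0,0,0],0.4],[[0,0,0.02],[0,0,0],0.4],[[0,0,0.02],[0,0,0],0.4],[[0,0,0.01],[0,0,0],0.4],[[0,0,0.01],[0,0,0],0.4],[[0,0,0],[0,0,0],0.4],[[0,0,0],[0,0,0],0.4]]'

```text
clock: 5.82
tool_pos: [0.5898, 0.2012, 0.0673]
orientation: [180.0, -0.0, 17.2]
force: [-0.4, 0.2, 0.7]
opening: 0.053
```

```bash
python3 - <<'E'
from plant import telemetry, optics
import cv2,numpy as np
a=optics.snapshot("wrist")[:,:,::-1]; b=optics.snapshot("scene")[225:325,255:385,::-1]
cv2.imwrite("pics/w2.png",np.hstack([cv2.resize(a,(400,300)),cv2.resize(b,(390,300))]))
E
```

```text
(no output)
```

View pics/w2.png

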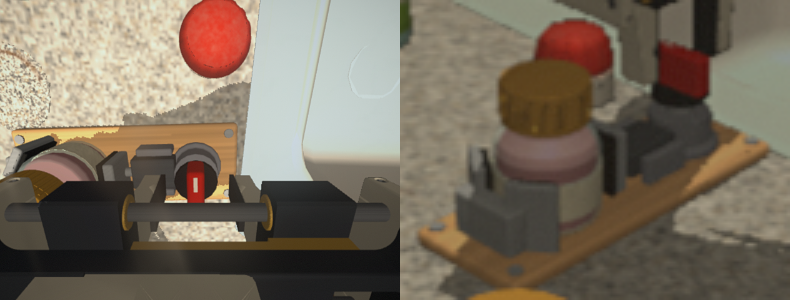

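The wing is centred between the fingers (wrist picture at about 197,185). Next I lower to just above the disc and pinch.

Emit:
servo_tool --rows '[[[-0.003,-0.001,0.005],[0,0,0],0.4],[[0,0,0.004],[0,0,0],0.6],[[0,0,0],[0,0,0],0.8],[[0,0,0],[0,0,0],1],[[0,0,0],[0,0,0],1],[[0,0,0],[0,0,0],1],[[0,0,0],[0,0,0],1],[[0,0,0],[0,0,0],1]]'

```text
clock: 6.58
tool_pos: [0.5863, 0.2013, 0.0577]
orientation: [-180.0, -0.0, 17.2]
force: [-0.4, -0.1, 0.3]
opening: 0.0141
```

Emit:
servo_tool --rows '[[[0,0,0.002],[0,0,0],1],[[0,0,0.002],[0,0,0],1],[[0,0,0.002],[0,0,0],1],[[0,0,0.002],[0,0,0],1],[[0,0,0.001],[0,0,0],1],[[0,0,0],[0,0,0],1],[[0,0,0],[0,0,0],1]]'

```text
clock: 7.17
tool_pos: [0.5865, 0.2013, 0.0516]
orientation: [180.0, -0.1, 17.3]
force: [-10.9, -1.4, 26.8]
opening: 0.0139
```

```bash
python3 - <<'E'
from plant import telemetry, optics
import cv2,numpy as np
o=telemetry.get_obs(); print(o["force"],o["moment"],o["tool_pos"])
a=optics.snapshot("wrist")[100:340,100:420,::-1]; b=optics.snapshot("scene")[215:305,265:385,::-1]
cv2.imwrite("pics/w3.png",np.vstack([cv2.resize(a,(400,300)),cv2.resize(b,(400,300))]))
E
```

```text
[-10.92448779  -1.3793449   26.7610411 ] [-0.65811448  4.23723469  0.10944501] [0.58648036 0.20133075 0.0515882 ]
```

View pics/w3.png

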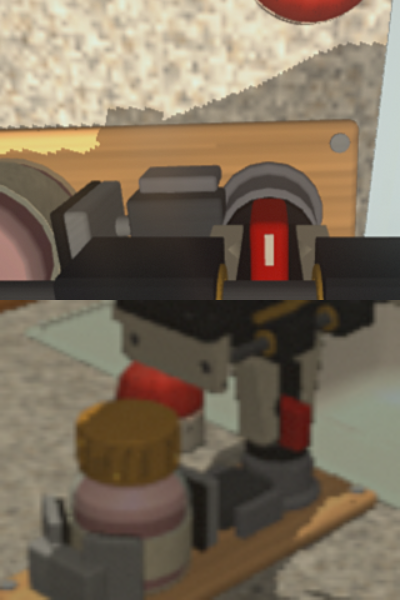

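```bash
python3 - <<'E'
from plant import telemetry, optics
from h import *
o=telemetry.get_obs(); i=optics.camera_info("wrist"); np.set_printoptions(suppress=True,precision=3)
print(-cv2.Rodrigues(i["rvec"])[0].T@i["tvec"], o["tool_pos"],o["tau"],o["joint_pos"])
a=optics.snapshot("wrist")[:,:,::-1][220:300,260:370]
cv2.imwrite("pics/w4.png",cv2.resize(a,None,fx=7,fy=7,interpolation=cv2.INTER_CUBIC))
b=optics.snapshot("scene")[225:295,315:385,::-1]; cv2.imwrite("pics/s4.png",cv2.resize(b,None,fx=8,fy=8,interpolation=cv2.INTER_CUBIC))
t=np.radians(17.4); ex=np.array([np.cos(t),np.sin(t),0]); ey=np.array([-ex[1],ex[0],0])
for z in (.082,.078,.076,.0735):
    c=np.array([*o["tool_pos"][:2],z]); q=proj(i,[c+ex*.022+ey*.007,c+ex*.022-ey*.007,c-ex*.022+ey*.007]); s=proj(optics.camera_info("scene"),[c+ex*.022+ey*.007,c-ex*.022+ey*.007])
    print(z,((q-[260,220])*7).ravel(), ((s-[315,225])*8).ravel())
E
```

```text
[0.665 0.224 0.209] [0.586 0.201 0.052] [ -1.417 -42.749  20.283   4.224   3.613  -0.11 ] [ 36.995  24.563 -18.485   0.06  -46.866  70.261]
0.082 [ 242.095  453.471  477.305  452.676  256.464 1070.473] [177.481 102.46  308.252 154.292]
0.078 [ 245.848  425.249  474.771  424.477  259.551 1029.505] [177.364 116.989 307.902 169.179]
0.076 [ 247.65   411.696  473.554  410.936  261.038 1009.764] [177.305 124.235 307.727 176.603]
0.0735 [249.837 395.25  472.077 394.503 262.847 985.749] [177.232 133.275 307.51  185.865]
```

View pics/w4.png

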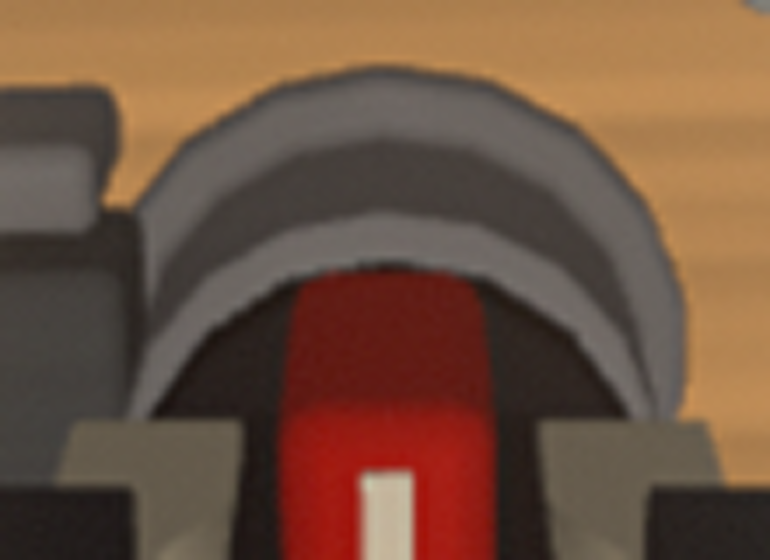

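View pics/s4.png

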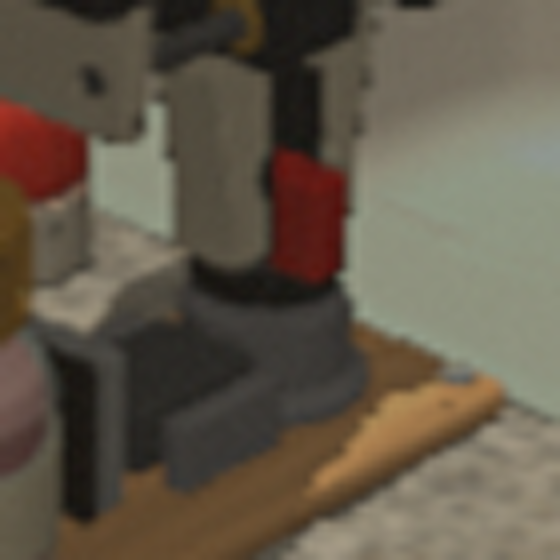

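Emit:
servo_tool --rows '[[[0,0,-0.002],[0,0,0],1],[[0,0,0],[0,0,0],1]]'

```text
clock: 7.53
tool_pos: [0.5864, 0.2013, 0.052]
orientation: [-180.0, -0.1, 17.3]
force: [-4.1, -0.0, 14.5]
opening: 0.0137
```

```bash
python3 - <<'E'
from plant import telemetry, optics
o=telemetry.get_obs(); print(o["force"],o["moment"],o["tool_pos"],o["orientation"])
E
```

```text
[-4.08803351e+00 -5.70967450e-03  1.44568147e+01] [-0.32802353  2.18344689  0.15330719] [0.58637821 0.20130741 0.05204532] [-1.79994667e+02 -6.91184507e-02  1.72622908e+01]
```

Emit:
servo_tool --rows '[[[0,0,-0.003],[0,0,0],1],[[0,0,0],[0,0,0],1]]'

```text
clock: 7.7
tool_pos: [0.5863, 0.2013, 0.0544]
orientation: [-180.0, -0.0, 17.2]
force: [-1.9, -0.4, 4.0]
opening: 0.0138
```

```bash
python3 - <<'E'
from plant import telemetry, optics
o=telemetry.get_obs(); print(o["force"],o["moment"],o["tool_pos"],o["orientation"])
E
```

```text
[-1.91343349 -0.4017046   4.02937745] [-0.25655379  0.83350622  0.14225423] [0.5863169  0.20131721 0.05435529] [-1.79994197e+02 -3.84545853e-02  1.72464177e+01]
```

Emit:
servo_tool --rows '[[[0,0,0.0025],[0,0,0],1],[[0,0,0.0025],[0,0,0],1],[[0,0,0.001],[0,0,0],1],[[0,0,0],[0,0,0],1],[[0,0,0],[0,0,0],1]]'

```text
clock: 8.12
tool_pos: [0.5865, 0.2013, 0.0513]
orientation: [180.0, -0.1, 17.3]
force: [-13.3, -2.7, 33.1]
opening: 0.0138
```

Emit:
servo_tool --rows '[[[0,0,0],[0,0,0.4],1],[[0,0,0],[0,0,0.4],1],[[0,0,0],[0,0,0],1]]'

```text
clock: 8.37
tool_pos: [0.5865, 0.2013, 0.0514]
orientation: [180.0, -0.1, 12.4]
force: [-11.8, -2.5, 32.8]
opening: 0.014
```

```bash
python3 - <<'E'
from plant import telemetry, optics
from h import *
o=telemetry.get_obs(); print(o["force"],o["moment"],o["tool_pos"],o["orientation"])
a=optics.snapshot("wrist")[:,:,::-1][220:300,260:370]
cv2.imwrite("pics/w5.png",cv2.resize(a,None,fx=7,fy=7,interpolation=cv2.INTER_CUBIC))
E
```

```text
[-11.77612735  -2.50026453  32.8278584 ] [-0.93616474  4.9838323   0.06908098] [0.586537   0.20128286 0.05139166] [ 1.79989057e+02 -1.15943579e-01  1.23638454e+01]
```

View pics/w5.png

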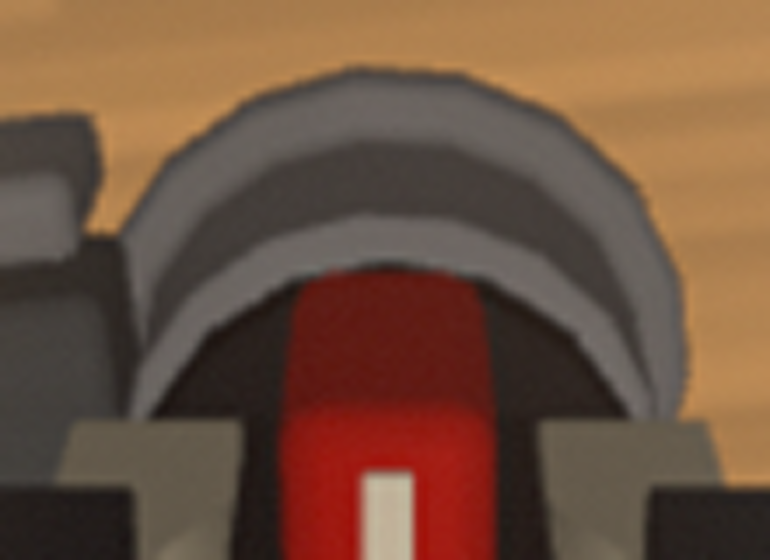

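It is at its stop, and the wing turns along with the fingers. I ease the push slightly and keep turning.

Emit:
servo_tool --rows '[[[0,0,-0.001],[0,0,0.5],1],[[0,0,0],[0,0,0.7],1],[[0,0,0],[0,0,0.7],1],[[0,0,0],[0,0,0.7],1],[[0,0,0],[0,0,0.7],1],[[0,0,0],[0,0,0.7],1],[[0,0,0],[0,0,0.7],1],[[0,0,0],[0,0,0.7],1],[[0,0,0],[0,0,0.7],1],[[0,0,0],[0,0,0.7],1],[[0,0,0],[0,0,0],1]]'

```text
clock: 9.33
tool_pos: [0.5863, 0.2006, 0.0512]
orientation: [180.0, -0.1, -28.6]
force: [-9.6, -4.1, 24.8]
opening: 0.0136
```

```bash
python3 - <<'E'
from plant import telemetry, optics
o=telemetry.get_obs(); print(o["force"],o["moment"],o["tool_pos"],o["orientation"])
E
```

```text
[-9.62209419 -4.09077482 24.78651176] [-1.59445481  3.60286349  0.01729316] [0.58632675 0.20058602 0.05120981] [ 1.79989055e+02 -6.83034061e-02 -2.85799065e+01]
```

Emit:
servo_tool --rows '[[[0,0,0],[0,0,0.7],1],[[0,0,0],[0,0,0.7],1],[[0,0,0],[0,0,0.7],1],[[0,0,0],[0,0,0.7],1],[[0,0,0],[0,0,0.7],1],[[0,0,0],[0,0,0.7],1],[[0,0,0],[0,0,0.7],1],[[0,0,0],[0,0,0.7],1],[[0,0,0],[0,0,0],1],[[0,0,0],[0,0,0],1]]'

```text
clock: 10.17
tool_pos: [0.5859, 0.2002, 0.0512]
orientation: [180.0, -0.1, -62.0]
force: [-10.6, -5.4, 25.7]
opening: 0.0141
```

```bash
python3 - <<'E'
from plant import telemetry, optics
from h import *
o=telemetry.get_obs(); print(o["force"],o["moment"],o["tool_pos"],o["orientation"],o["opening"])
a=optics.snapshot("wrist")[:,:,::-1]
cv2.imwrite("pics/w6.png",a)
E
```

```text
[-10.59731692  -5.37816236  25.66187806] [-1.80864362  3.99795143  0.02661704] [0.58594677 0.20023063 0.0512249 ] [ 1.79979346e+02 -7.04936873e-02 -6.19544156e+01] 0.014097296739738108
```

View pics/w6.png

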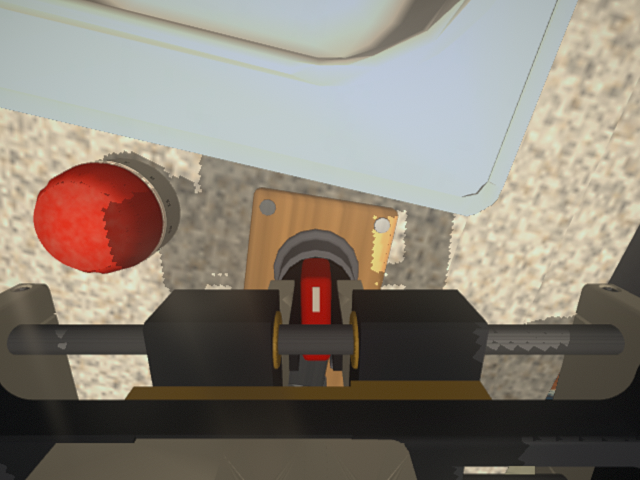

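Emit:
servo_tool --rows '[[[0,0,0],[0,0,0.5],1],[[0,0,0],[0,0,0.5],1],[[0,0,0],[0,0,0],1],[[0,0,0],[0,0,0],1]]'

```text
clock: 10.55
tool_pos: [0.5859, 0.2002, 0.0512]
orientation: [180.0, -0.1, -67.9]
force: [-9.4, -4.1, 26.2]
opening: 0.0141
```

```bash
python3 - <<'E'
from plant import telemetry, optics
o=telemetry.get_obs(); print(o["force"],o["moment"],o["tau"],o["orientation"],o["opening"])
E
```

```text
[-9.36001421 -4.07167781 26.1664681 ] [-1.82961266  4.06683162  0.68256912] [  0.11567368 -43.39380383  21.80499494   3.44307616   4.26328406
  -0.91094043] [ 1.79976684e+02 -8.93896070e-02 -6.78715660e+01] 0.014055752970580707
```

Emit:
servo_tool --rows '[[[0,0,0],[0,0,0.5],1],[[0,0,0],[0,0,0.4],1],[[0,0,0],[0,0,0],1],[[0,0,0],[0,0,0],1]]'

```text
clock: 10.88
tool_pos: [0.5863, 0.1997, 0.0509]
orientation: [180.0, -0.1, -73.3]
force: [-7.5, -7.4, 21.6]
opening: 0.0155
```

```bash
python3 - <<'E'
from plant import telemetry, optics
from h import *
o=telemetry.get_obs(); print(o["force"],o["moment"],o["tau"],o["orientation"],o["opening"])
a=optics.snapshot("wrist")[:,:,::-1][220:380,240:400]
cv2.imwrite("pics/w7.png",cv2.resize(a,None,fx=3.7,fy=3.7))
E
```

```text
[-7.45162158 -7.35425682 21.55779977] [-2.79624723  2.76559627  0.75930648] [  2.36739255 -45.33992171  22.06257105   2.60311022   3.77917796
  -0.88677211] [ 1.79990010e+02 -1.29450969e-01 -7.32699018e+01] 0.015500017969542907
```

View pics/w7.png

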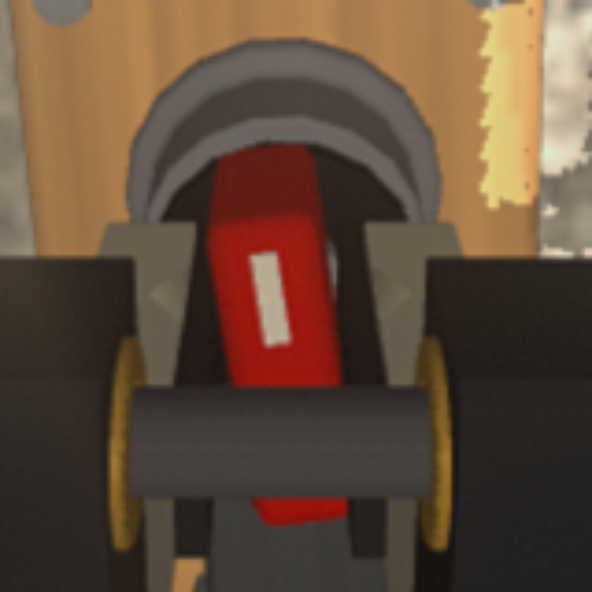

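The wing reached its stop at about -67° yaw: torque jumped to 0.7 N m, and the wing now sits skewed in the pads. I turn back to align, ease the push, open and lift.

Emit:
servo_tool --rows '[[[0,0,0],[0,0,-0.5],1],[[0,0,0],[0,0,-0.5],1],[[0,0,-0.001],[0,0,0],1],[[0,0,-0.001],[0,0,0],1],[[0,0,0],[0,0,0],0.9],[[0,0,0],[0,0,0],0.6],[[0,0,0],[0,0,0],0.4],[[0,0,0],[0,0,0],0.4],[[0,0,0],[0,0,0],0.4],[[0,0,-0.015],[0,0,0],0.4],[[0,0,-0.03],[0,0,0],0.3],[[0,0,-0.03],[0,0,0],0.2],[[0,0,-0.03],[0,0,0],0],[[0,0,0],[0,0,0],0],[[0,0,0],[0,0,0],0]]'

```text
clock: 12.18
tool_pos: [0.5869, 0.2019, 0.1572]
orientation: [-179.8, 0.1, -67.4]
force: [-0.1, -0.9, -0.2]
opening: 0.0755
```

```bash
python3 - <<'E'
from plant import telemetry, optics
from h import *
import pickle
o=telemetry.get_obs(); print(o["force"],o["moment"],o["tool_pos"],o["orientation"],o["opening"])
t=optics.snapshot("top")[:,:,::-1]; s=optics.snapshot("scene")[:,:,::-1]; 
cv2.imwrite("pics/top8.png",t);cv2.imwrite("pics/scene8.png",s)
cv2.imwrite("pics/c8.png",np.hstack([cv2.resize(t[190:290,235:385],(400,267)),cv2.resize(s[215:315,250:400],(400,267))]))
E
```

```text
[-0.08018401 -0.86487984 -0.21893224] [-0.0030171   0.19259746  0.02317279] [0.58689212 0.20187511 0.15722089] [-1.79810770e+02  5.58081599e-02 -6.73681923e+01] 0.07545239010895956
```

View pics/c8.png

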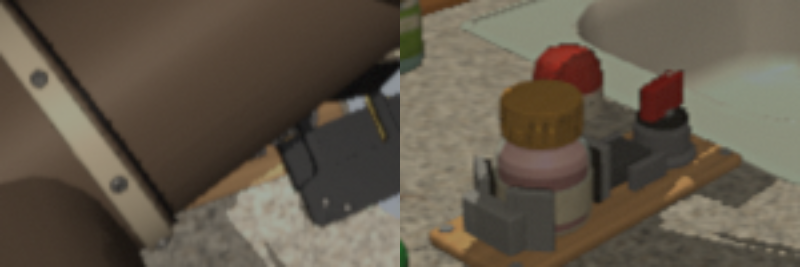

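Emit:
servo_tool --rows '[[[-0.016,-0.001,-0.01],[0,0,0],0],[[-0.032,-0.001,-0.02],[0,0,0],0],[[-0.032,-0.001,0],[0,0,0],0],[[-0.032,-0.001,0],[0,0,0],0],[[-0.016,-0.001,0],[0,0,0],0],[[0,0,0],[0,0,0],0],[[0,0,0],[0,0,0],0],[[0,0,0],[0,0,0],0]]'

```text
clock: 12.95
tool_pos: [0.5412, 0.3205, 0.1843]
orientation: [179.9, -0.1, -67.4]
force: [0.2, -0.4, -0.1]
opening: 0.0878
```

```bash
python3 - <<'E'
from plant import telemetry, optics
from h import *
import pickle
o=telemetry.get_obs(); print(o["tool_pos"],o["orientation"],o["opening"])
i=optics.camera_info("wrist"); pickle.dump(i,open("w9.pkl","wb"))
cv2.imwrite("pics/w9.png",optics.snapshot("wrist")[:,:,::-1])
s=optics.snapshot("scene")[:,:,::-1]; cv2.imwrite("pics/scene9.png",s)
cv2.imwrite("pics/s9c.png",cv2.resize(s[235:285,275:335],None,fx=12,fy=12,interpolation=cv2.INTER_CUBIC))
E
```

```text
[0.54123153 0.32051065 0.18430075] [ 1.79876212e+02 -5.31757662e-02 -6.73675024e+01] 0.08775926142428407
```

View pics/w9.png

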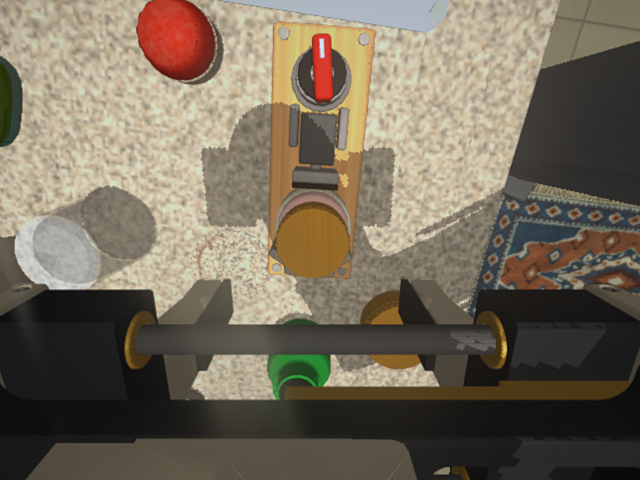

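View pics/s9c.png

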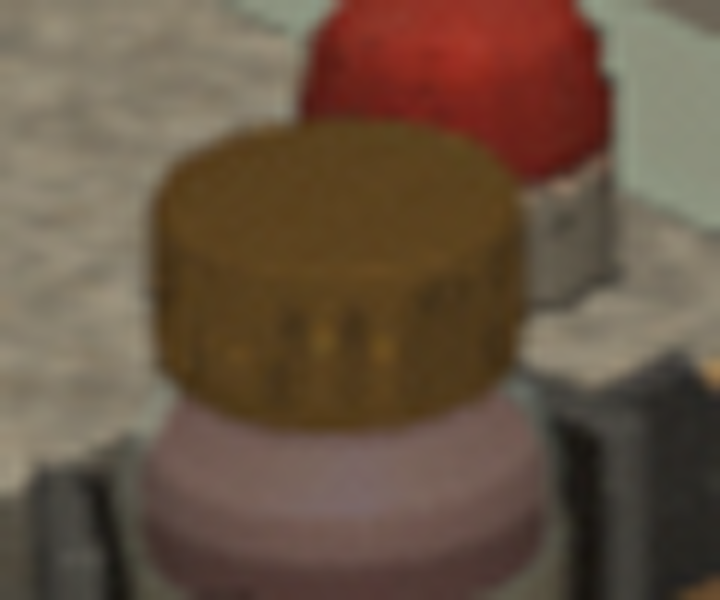

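```bash
python3 - <<'E'
from h import *
import pickle
from plant import optics
i=pickle.load(open("w9.pkl","rb")); s=optics.camera_info("scene")
im=cv2.imread("pics/w9.png")[195:290,260:365]
cv2.imwrite("pics/w9c.png",cv2.resize(im,None,fx=6,fy=6,interpolation=cv2.INTER_CUBIC))
print(onz(i,(313,242),.105))
print("scene",onz(s,(275+338/12,235+198/12),.105))
for c in ([.543,.322],[.541,.324],[.5425,.3205]):
    a=np.linspace(0,6.28,9)[:-1]; P=[[c[0]+.028*np.cos(x),c[1]+.028*np.sin(x),.105] for x in a]
    q=(proj(i,P)-[260,195])*6; print(c,"wrist L,R,T,B",q[:,0].min().round(),q[:,0].max().round(),q[:,1].min().round(),q[:,1].max().round())
E
```

```text
[0.54577293 0.31608619 0.105     ]
scene [0.53641756 0.32192853 0.105     ]
[0.543, 0.322] wrist L,R,T,B 111.0 530.0 130.0 521.0
[0.541, 0.324] wrist L,R,T,B 121.0 538.0 151.0 539.0
[0.5425, 0.3205] wrist L,R,T,B 119.0 538.0 121.0 512.0
```

View pics/w9c.png

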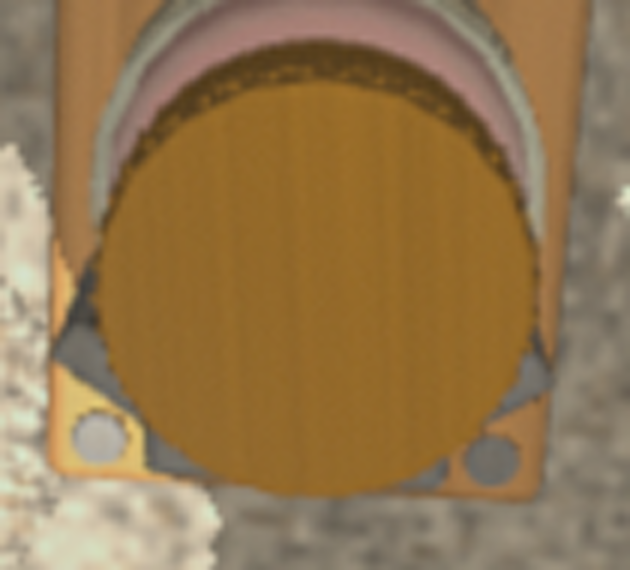

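```bash
python3 - <<'E'
from h import *
import pickle
i=pickle.load(open("w9.pkl","rb")); np.set_printoptions(precision=4,suppress=True)
im=cv2.imread("pics/w9.png")[15:115,270:375]
cv2.imwrite("pics/w9k.png",cv2.resize(im,None,fx=6,fy=6,interpolation=cv2.INTER_CUBIC))
f=lambda u,v:(260+(u-2.5)/6,195+(v-2.5)/6)
print("cap",onz(i,f(316,290),.105),onz(i,f(98,290),.105)-onz(i,f(535,290),.105), onz(i,f(316,82),.105)-onz(i,f(316,497),.105))
print("tcp axis",proj(i,[[.5412,.3205,z] for z in (.184,.105,.012)]), i["mtx"])
print("knob proj",(proj(i,[[.586,.201,.076],[.586,.201,.048]])-[270,15])*6)
E
```

```text
cap [0.546 0.317 0.105] [0.0502 0.0208 0.    ] [ 0.0207 -0.0503  0.    ]
tcp axis [[316.9917 299.1674]
 [316.3833 249.385 ]
 [316.0136 219.1367]] [[333.781    0.     315.2586]
 [  0.     333.781  237.7724]
 [  0.       0.       1.    ]]
knob proj [[315.9141 322.7285]
 [311.3006 361.752 ]]
```

View pics/w9k.png

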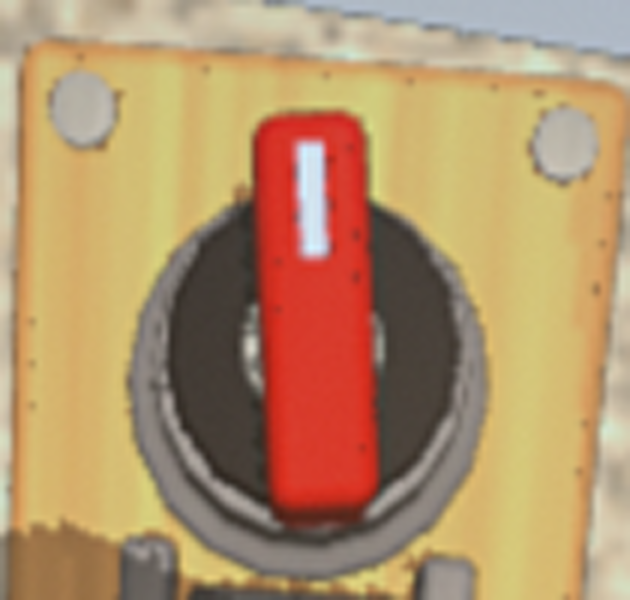

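Emit:
servo_tool --rows '[[[0.003,-0.0034,0.01],[0,0,0],0],[[0,0,0.02],[0,0,0],0],[[0,0,0.02],[0,0,0],0],[[0,0,0.02],[0,0,0],0],[[0,0,0.015],[0,0,0],0],[[0,0,0.012],[0,0,0],0],[[0,0,0.01],[0,0,0],0],[[0,0,0],[0,0,0],0],[[0,0,0],[0,0,0],0]]'

```text
clock: 13.8
tool_pos: [0.5461, 0.3195, 0.0783]
orientation: [180.0, -0.0, -67.4]
force: [-0.9, -0.1, 0.9]
opening: 0.0874
```

```bash
python3 - <<'E'
from plant import telemetry, optics
from h import *
a=optics.snapshot("wrist")[:,:,::-1]; b=optics.snapshot("scene")[215:315,250:400,::-1]
cv2.imwrite("pics/w10.png",np.vstack([cv2.resize(a,(400,300)),cv2.resize(b,(400,267))]))
E
```

```text
(no output)
```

View pics/w10.png

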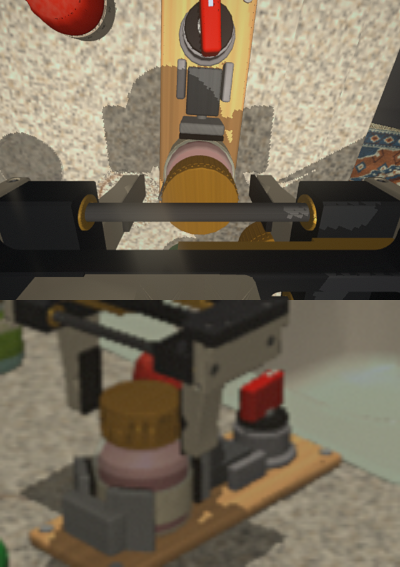

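The cap is centred between the fingers (wrist picture 199,200; finger midpoint about 198). Lower 3 mm and close.

Emit:
servo_tool --rows '[[[0,0,0.003],[0,0,0],0.1],[[0,0,0],[0,0,0],0.25],[[0,0,0],[0,0,0],0.35],[[0,0,0],[0,0,0],0.5],[[0,0,0],[0,0,0],0.7],[[0,0,0],[0,0,0],1],[[0,0,0],[0,0,0],1],[[0,0,0],[0,0,0],1],[[0,0,0],[0,0,0],1]]'

```text
clock: 14.65
tool_pos: [0.545, 0.3195, 0.0756]
orientation: [179.9, -0.0, -67.4]
force: [-5.7, -0.2, 4.7]
opening: 0.0555
```

```bash
python3 - <<'E'
from plant import telemetry, optics
o=telemetry.get_obs(); print(o["force"],o["moment"],o["tool_pos"],o["orientation"],o["opening"])
E
```

```text
[-5.72152308 -0.17477115  4.73617115] [-0.16003406  2.26844624 -0.13353882] [0.5449616  0.31949426 0.0755838 ] [ 1.79911955e+02 -4.82101606e-03 -6.73803559e+01] 0.05552113233407905
```

Emit:
servo_tool --rows '[[[0,0.0008,0],[0,0,0],1],[[0,0,0],[0,0,-0.4],1],[[0,0,0],[0,0,-0.4],1],[[0,0,0],[0,0,-0.4],1],[[0,0,0],[0,0,-0.4],1],[[0,0,0],[0,0,-0.4],1],[[0,0,0],[0,0,0],1]]'

```text
clock: 15.23
tool_pos: [0.5455, 0.3197, 0.076]
orientation: [-179.9, -0.0, -55.3]
force: [-1.7, -1.0, 3.7]
opening: 0.0558
```

```bash
python3 - <<'E'
from plant import telemetry, optics
from h import *
o=telemetry.get_obs(); print(o["force"],o["moment"],o["tool_pos"],o["orientation"],o["opening"])
a=optics.snapshot("wrist")[:,:,::-1][200:400,200:430]; b=optics.snapshot("scene")[215:315,250:400,::-1]
cv2.imwrite("pics/w11.png",np.vstack([cv2.resize(a,(460,400)),cv2.resize(b,(460,200))]))
E
```

```text
[-1.65092695 -1.04090264  3.667144  ] [-0.18692491  0.82361889  0.06329261] [0.54551545 0.31967856 0.0759992 ] [-1.79946071e+02 -6.27028562e-03 -5.52501249e+01] 0.055784103988211556
```

View pics/w11.png

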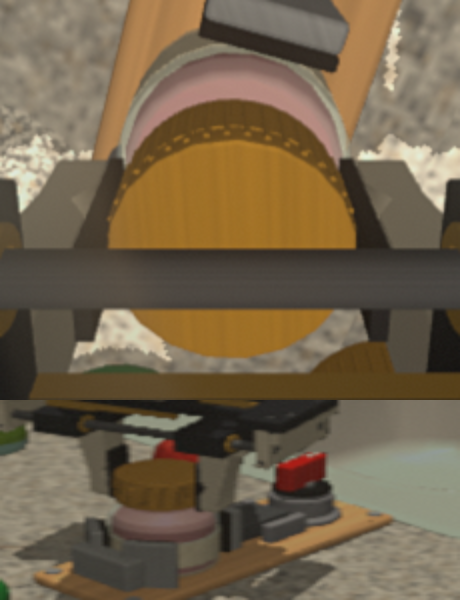

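The brushed grain on the cap stays vertical in the wrist picture, so the cap turns with the gripper. Continue.

Emit:
servo_tool --rows '[[[0,0,-0.0002],[0,0,-0.6],1],[[0,0,-0.0002],[0,0,-0.6],1],[[0,0,-0.0002],[0,0,-0.6],1],[[0,0,-0.0002],[0,0,-0.6],1],[[0,0,-0.0002],[0,0,-0.6],1],[[0,0,-0.0002],[0,0,-0.6],1],[[0,0,-0.0002],[0,0,-0.6],1],[[0,0,-0.0002],[0,0,-0.6],1],[[0,0,0],[0,0,0],1]]'

```text
clock: 16.08
tool_pos: [0.5454, 0.3198, 0.0769]
orientation: [-180.0, -0.0, -26.5]
force: [-0.6, 1.1, -0.7]
opening: 0.0552
```

```bash
python3 - <<'E'
from plant import telemetry, optics
from h import *
o=telemetry.get_obs(); print(o["force"],o["moment"],o["tool_pos"],o["orientation"],o["opening"])
a=optics.snapshot("wrist")[:,:,::-1][200:400,200:430]; b=optics.snapshot("scene")[215:315,250:400,::-1]
cv2.imwrite("pics/w12.png",np.vstack([cv2.resize(a,(460,400)),cv2.resize(b,(300,200),interpolation=cv2.INTER_CUBIC)[:, :300] if 0 else cv2.resize(b,(460,200))]))
E
```

```text
[-0.61967455  1.08996916 -0.72056132] [0.33593253 0.11920886 0.16655074] [0.54535728 0.31976237 0.07686213] [-1.79972729e+02 -7.23808745e-03 -2.64769678e+01] 0.05524104574379005
```

View pics/w12.png

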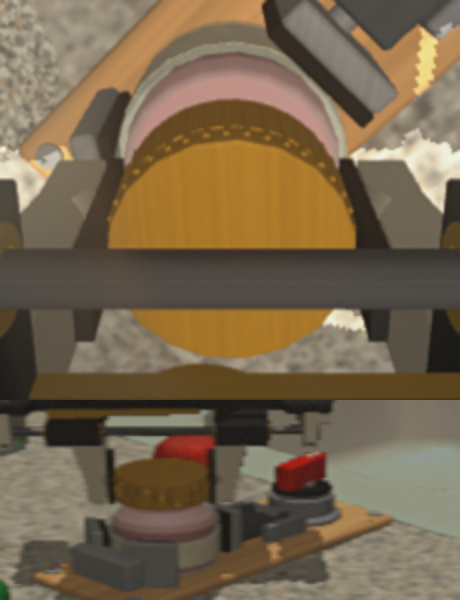

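Emit:
servo_tool --rows '[[[0,0,-0.0002],[0,0,-0.6],1],[[0,0,-0.0002],[0,0,-0.6],1],[[0,0,-0.0002],[0,0,-0.6],1],[[0,0,-0.0002],[0,0,-0.6],1],[[0,0,-0.0002],[0,0,-0.6],1],[[0,0,0],[0,0,-0.6],1],[[0,0,0],[0,0,-0.6],1],[[0,0,0],[0,0,-0.6],1],[[0,0,0],[0,0,-0.6],1],[[0,0,0],[0,0,-0.3],1],[[0,0,0],[0,0,0],1]]'

```text
clock: 17.1
tool_pos: [0.5452, 0.3194, 0.078]
orientation: [180.0, 0.0, 7.6]
force: [0.2, 0.3, -1.1]
opening: 0.0555
```

```bash
python3 - <<'E'
from plant import telemetry, optics
from h import *
o=telemetry.get_obs(); print(o["force"],o["moment"],o["tool_pos"],o["orientation"],o["opening"])
a=optics.snapshot("wrist")[:,:,::-1][200:400,200:430]
cv2.imwrite("pics/w13.png",cv2.resize(a,(460,400)))
E
```

```text
[ 0.24381321  0.33564873 -1.08012412] [-0.02960703  0.1309822  -0.04780435] [0.54516118 0.3193751  0.07802733] [1.79989550e+02 5.08079581e-03 7.56812565e+00] 0.05549401650275272
```

View pics/w13.png

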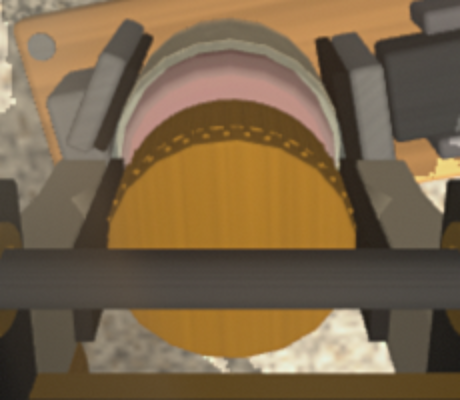

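Emit:
servo_tool --rows '[[[0,0,-0.002],[0,0,0],1],[[0,0,-0.002],[0,0,0],1],[[0,0,0],[0,0,0],1]]'

```text
clock: 17.4
tool_pos: [0.5453, 0.3196, 0.0827]
orientation: [-180.0, -0.0, 7.6]
force: [0.1, -0.7, -0.4]
opening: 0.0554
```

It is free, with no pull on the tool. I lift on to about 120 mm above the jar's underside.

Emit:
servo_tool --rows '[[[0,0,-0.004],[0,0,0],1],[[0,0,-0.006],[0,0,0],1],[[0,0,-0.006],[0,0,0],1],[[0,0,-0.006],[0,0,0],1],[[0,0,-0.006],[0,0,0],1],[[0,0,-0.004],[0,0,0],1],[[0,0,-0.002],[0,0,0],1],[[0,0,0],[0,0,0],1],[[0,0,0],[0,0,0],1],[[0,0,0],[0,0,0],1],[[0,0,0],[0,0,0],1]]'

```text
clock: 18.32
tool_pos: [0.5449, 0.3193, 0.1158]
orientation: [180.0, 0.0, 7.6]
force: [0.5, 0.2, -0.4]
opening: 0.0551
```

```bash
python3 - <<'E'
from plant import telemetry, optics
from h import *
o=telemetry.get_obs(); print(o["force"],o["moment"],o["tool_pos"],o["qvel"],o["opening"])
a=optics.snapshot("wrist")[:,:,::-1]; b=optics.snapshot("scene")[205:315,245:385,::-1]
cv2.imwrite("pics/w14.png",np.hstack([cv2.resize(a,(390,293)),cv2.resize(b,(373,293),interpolation=cv2.INTER_CUBIC)]))
E
```

```text
[ 0.46849064  0.15317873 -0.37211331] [-0.10772556  0.13133749 -0.00345977] [0.54494596 0.31934809 0.11575317] [-0.08181419  0.00729779  0.0416641   0.08824663  0.16221302  0.01759138] 0.055106288875096714
```

View pics/w14.png

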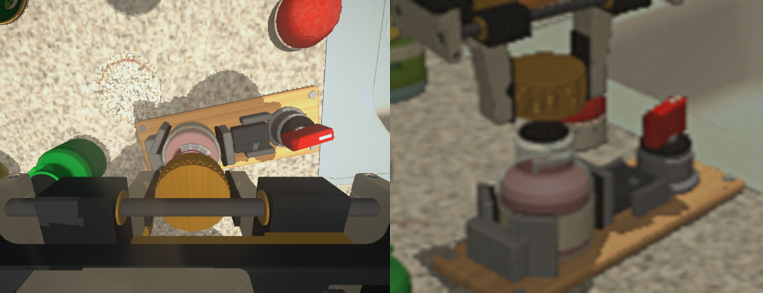

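The cap is free of the jar, level in the fingers and about 2–2.5 cm over the open mouth. The jar stands in the closed jaw and the knob is down and turned. I'm handing in.

```bash
python3 - <<'E'
from plant import ctrl
print(ctrl.close_job())
E
```

```text
the job is handed in; nothing more can be done
None
```

I clamped the jar, unscrewed the brass cap and lifted it off. The job is handed in with the gripper still holding the cap over the mouth, at about 18 s of the 48 s. The hand-in gave no verdict.

- **Knob:** I pinched the red wing, pushed it down to a hard stop and turned it about 84° clockwise until the torque jumped at its stop. It met that stop about 6 mm down by the arm's readings, not the 8.5 mm given, at about 33 N, but it turned freely there. It still looked down and turned in the later pictures. I could not read the knob's joint values directly.
- **Cap:** I turned it 75° (1.31 rad) anticlockwise. Its brushed grain stayed lined up with the gripper, so it did not slip. It came up without any pull, and I raised it 40 mm, keeping it level.
- **Last checks:**
  - Outside forces were under 0.6 N and the arm was at rest, with the fingers 55 mm apart on the cap.
  - The cap's centre should be about 120 mm above the jar's underside, judged from the lift and the picture. Its offset from the jar's axis should be within a few millimetres.
  - The jar stood upright in the closed clamp. I saw no sign of it turning, but had no direct measure of its rotation.
  - The egg timer looked undisturbed. I did not check the lemon or the salt shaker in the last pictures, though the arm stayed well clear of both.
- **Disagreements:** the wrist and top cameras differed by about 4 mm on the knob, so I went by where the fingers met the wing. The fingers also pulled about 1 mm sideways as they closed on the cap, and I eased that before turning.

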